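Roll the brass roller up to its stop

TASK

With the fingertips, slowly push the brass roller up its lane of the wooden ramp stand, over the small steel lip and home against the black stop, so that it stays in the seat there when you let go. Only push it: keep it on the ramp, do not lift it off, and stay behind it all the way so that it never shoots ahead or runs back down. Leave the steel roller in the other lane, and the hammer, the powder box and the dividers lying about, where they are.

Things in the scene. Friction and masses are not known exactly. Their poses are not given: they have to be found in the camera images.
- ramp (a point): Wooden ramp stand, fixed, 236 x 196 mm, pale deck. Origin: middle of the deck's low edge, on its upper face, 16 mm above the table; x up the slope (7 degrees), y left across both lanes, z square to the deck. Three brown curbs, 12 mm high, 8 mm thick, at y = -94, 0, 94 mm bound two lanes 86 mm wide. In each lane a foot bar 8 mm high at x = 0 to 6 mm, on which a roller rests.
- seat_left (a point): The centre of a roller seated in the left lane (ramp frame x 190, y 47, z 25 mm). In each lane the seat lies between a steel lip (rises to 2 mm from ramp x = 164 to 176, ends at 180 mm) and a black stop, 36 mm high, its face at x = 216 mm. A roller in the seat (1.5 mm of play) stays there by itself; lower on the slope it rolls back when released.
- seat_right (a point): The same point for the right lane (ramp frame x 190, y -47, z 25 mm).
- brass_roller: The brass-coloured roller: a plain solid cylinder, 50 mm in diameter and 78 mm long, polished, 0.3 to 0.5 kg, lying across one of the two lanes (either). Origin at its centre; y along its axis, x and z turn as it rolls. It starts on the foot bar, centre at x = 24 mm, z = 25 mm in the ramp frame. Pushing it over the lip takes under 5 N; at the stop the force rises sharply.
- steel_roller: The grey steel roller, of the same size, resting on the foot bar of the other lane; to be left alone. Origin at its centre, y along its axis.
- chasing_hammer: Bystander: hammer with wooden handle, 206 mm long and 70 mm high, loose on the table to the right. Origin at the middle of its underside.
- powder_box: Bystander: round brass box with a lid, 65 mm across and 42 mm high, loose on the table at the front right. Origin at the middle of its underside.
- dividers: Bystander: steel dividers, 129 mm long and 10 mm high, lying loose on the table at the front left. Origin at the middle of its underside.
Not all that is in view belongs to the job. What is shaped like the brass_roller but purple is not meant.

How it is judged (in metres and radians):
On the way:
1. the brass roller is on the open slope, pushed by the robot (x of brass_roller in the frame of ramp between 0.06 and 0.165 m and contact force between any of the fingers, the arm and brass_roller above 0.02 N), for 0.1 s.
At the end, for the whole second after the job is handed in: The brass roller lies at rest and square (within 0.1 rad) in the seat between lip and stop of its lane, its centre 186 to 195 mm up the ramp and 21 to 29 mm off the deck; the steel roller is within 8 mm of where it was (x of brass_roller in the frame of ramp between 0.186 and 0.195 m and z of brass_roller in the frame of ramp between 0.021 and 0.029 m and angle between the y axis of brass_roller and the y axis of ramp, either way round below 0.1 rad and linear speed of brass_roller below 0.02 m/s and distance of steel_roller from where it was at the start of the episode below 0.008 m); the robot touches nothing.
It fails at once if the brass roller is lifted off the ramp or falls off it (z of brass_roller in the frame of ramp above 0.035 m or z of brass_roller in the frame of ramp below 0.018 m).
It fails at once if the brass roller shoots ahead or runs back (faster than 0.3 m/s) (linear speed of brass_roller above 0.3 m/s).
It fails at once if the steel roller is moved (by more than 10 mm) (distance of steel_roller from where it was at the start of the episode above 0.01 m).
It fails at once if the hammer, powder box or dividers are moved (by more than 15 mm) (distance of any of chasing_hammer, powder_box, dividers from where it was at the start of the episode above 0.015 m).
It also fails if it takes over 38 s, if anything falls off the work surface, if the arm or the gripper's body presses on something with over 40 N, if the wrist force passes 120 N, or if a joint passes its speed limit or range.

ROBOT

A 6-joint arm with a two-finger parallel gripper is mounted at the origin on a cart in front of the work surface, level with it; the furniture and walls round the work are solid. World frame = base frame: x ahead of the robot, y to its left, z up, the work surface at z = 0. Lengths are in mm, angles in degrees, forces in N, time in s.
With the tool pointing down it reaches from about 325 to 775 mm from the base axis. Payload 5.5 kg.
Tool frame: the origin (TCP) lies on the centre line of the jaws, within the pads' length; the fingertips stand 11 mm ahead of it and the grasp point (between the pads) lies 8 mm behind it; z points along the fingers, y is the line along which they close (so a half turn about z gives the same grasp; the last joint's range is limited). The gripper opens to 85 mm and grips with 20 to 120 N. Pads are 22 mm wide; open, the fingers measure 114 mm over their backs; the gripper's body (76 mm by 85 mm) begins 54 mm behind the grasp point. The pads swing forward as they close: fully open they stand 13 mm farther back than shut.
Start: joints at [62.584, 5.22, 70.514, -0, 104.267, -3.249], TCP at [245.648, 547.425, 242.275] pointing down, gripper open.
Joint ranges: [-164.24, 164.24], [-49.07, 125.15], [9.68, 141.18], [-86.29, 266.29], [3.28, 154.24], [-151.56, 151.56]. Speed limits (degrees/s): [147.25, 147.25, 172.46, 180, 180, 180].

INTERFACE

Orientations are given as [roll, pitch, yaw] about the fixed x, y, z axes, in that order (R = Rz(yaw) Ry(pitch) Rx(roll)).
In Python, from station import arm gives the robot as it stands. The module is installed in compiled form; this text tells all that it offers.
- The arm moves only by the shell command python3 -m inch 'ROWS' [FORCE]. ROWS is text: rows parted by semicolons, each of 7 numbers parted by spaces: the shift along the tool's x, y, z in mm, then the turn, a rotation vector about the tool's x, y, z in degrees, then the finger opening in mm, from 0 to 85.4. In form: x y z wx wy wz hand; .... A call has 1 to 5 rows; each row shifts and turns the commanded pose from where the row before left it, along the tool's axes as they then stand; what a row does not reach is not made up. A row lasts 1/12 s, in which the tool goes at most 41.7 mm and 7.16 degrees, less where a joint would pass 70% of its speed; a pose out of reach is approached as far as the arm can. A call with a gripper value outside its range is refused whole. The fingers move at their own pace and stop on an object; FORCE is the grip in N (left out, the last holds). Time passes only in rows, so rows that do not move let the fingers close. It gives the time, the measured TCP pose, the force, the opening and the grip force at its end, in the units of the state.
- arm.observe(): the state, without advancing time (a new reading comes with each control period).
- arm.snapshot(name): name is "scene" or "top" or "wrist"; returns the picture (384x512x3 uint8, red, green, blue); there is no depth.
- arm.calibration(name): a dict with "intrinsics" (3x3 intrinsics, pixels), "R" (3x3) and "t" (3): a world point X has camera coordinates R X + t; the wrist camera has in their place "mount" (4x4, takes a point from camera to tool coordinates, whose origin is the TCP and whose axes are the flange's). Camera axes: x right, y down, z forward; pixel columns grow to the right and rows downward; lengths in mm; the calibration is good to about 2 mm. A picture is of the moment at which its call begins: read the wrist's pose just before it. calibration takes no time and is no camera call.
- arm.hand_in(): hands the job in; it is judged then, once.
Trained networks look in the newest picture that a camera, given by its name, has taken for a name from the list of things; names that differ only in an ending like _2 or _b are one class to them, and where a whole thing is asked for, a point or a joint stands for the part that bears it (a point fixed in the world has none). Each returns a list of dicts, best first, with "confidence" (0 to 1); they miss things now and then, are a little off and sometimes report something else, mostly with a low value. They report only what shows in the picture. A call takes as long as a camera call. They do not tell look-alikes from the thing itself.
- arm.outline_of(camera, label): "pixels" (384x512 bool, what is visible of it).
- arm.mark_of(camera, label): "centre" ([x, y, z] in mm, in world coordinates, good to about 4 mm: a listed point, or the origin of a listed thing).
The state is a dict: "time_s": time; "joint_positions": joint angles; "joint_vel": joint speeds; "effort": joint torques, N m; "tool_pos": TCP position; "orientation": TCP orientation; "contact_force": force on the tool from outside, world axes, zero at the start; "wrist_torque": the same for the moment, N m; "opening": finger opening in mm; "grip_force": force on a finger pad.
Only numpy, scipy, OpenCV 4.12 (cv2) and the standard library are available. Lean on these libraries where they do the work, as an engineer would, in place of code of your own. Each camera call takes 0.05 s, during which the arm holds its last target. There are 200 camera calls.

## Working session

There is one attempt and no reset: what is moved stays moved. The work goes in short steps, Python scripts to look and compute and a shell command to move; the robot and the scene stay as the last step left them, time stands still between calls to the robot, and variables do not carry over. Pictures are saved under pics/ and viewed, at most 10 in all, crops included, and the job is handed in when it is done.

```bash
mkdir -p pics; python3 - <<'E'
from station import arm
import cv2,numpy as np
ims=[]
for c in ["scene","top"]:
    im=arm.snapshot(c); cv2.imwrite(f"pics/{c}0.png",im[:,:,::-1])
    for l in ["ramp","seat_left","seat_right","brass_roller","steel_roller","chasing_hammer","powder_box","dividers"]:
        print(c,l,[(np.round(d["centre"],0).tolist(),round(d["confidence"],2)) for d in arm.mark_of(c,l)][:3])
s=arm.observe();print(s)
E
```

```text
scene ramp [([456.0, 17.0, 13.0], 0.94)]
scene seat_left [([631.0, 100.0, 63.0], 0.87)]
scene seat_right [([652.0, 7.0, 62.0], 0.8), ([561.0, -330.0, 1.0], 0.41)]
scene brass_roller [([489.0, -26.0, 42.0], 0.8), ([563.0, -327.0, 0.0], 0.74), ([414.0, -156.0, 27.0], 0.73)]
scene steel_roller [([469.0, 64.0, 43.0], 0.88)]
scene chasing_hammer [([562.0, -330.0, -1.0], 0.7)]
scene powder_box [([397.0, -301.0, -3.0], 0.96), ([455.0, 16.0, 16.0], 0.26)]
scene dividers [([370.0, 188.0, -0.0], 0.61)]
top ramp [([459.0, 15.0, 16.0], 0.62)]
top seat_left [([633.0, 100.0, 63.0], 0.83)]
top seat_right [([651.0, 6.0, 67.0], 0.85)]
top brass_roller [([415.0, -155.0, 26.0], 0.96), ([485.0, -28.0, 42.0], 0.59)]
top steel_roller []
top chasing_hammer [([571.0, -333.0, 1.0], 0.85)]
top powder_box [([396.0, -304.0, 3.0], 0.57)]
top dividers [([370.0, 189.0, -4.0], 0.54)]
{'time_s': 0.9, 'joint_positions': array([ 6.25832187e+01,  5.21895216e+00,  7.05120163e+01,  1.38343062e-03,
        1.04265099e+02, -3.24841404e+00]), 'joint_vel': array([-0.04753464,  0.03413655,  0.03365284,  0.01593408, -0.01642515,
       -0.0845696 ]), 'effort': array([-3.36472049e-04, -4.58464980e+01, -4.18095374e+01, -3.10244809e-05,
        6.53731804e-04,  3.91705314e-06]), 'tool_pos': array([245.65887413, 547.44045861, 242.30120212]), 'orientation': array([ 1.79995997e+02, -1.11572820e-03,  1.55831974e+02]), 'contact_force': array([-0.12053859,  0.18772955,  0.00169748]), 'wrist_torque': array([ 0.02400033, -0.03016998,  0.01579824]), 'grip_force': 0.0, 'opening': 85.65872575704664}
```

View pics/scene0.png

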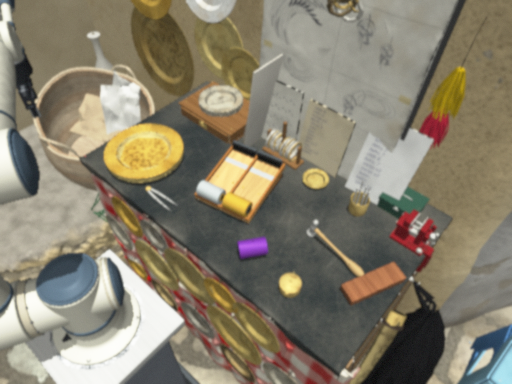

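View pics/top0.png

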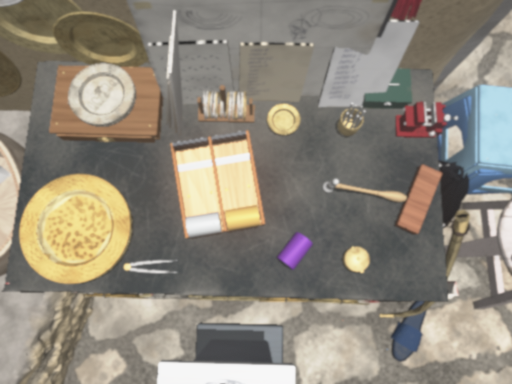

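The scene picture shows the brass roller in the right lane at about (237,203), with steel in the left lane at (209,191). The purple decoy lies on the table at (253,247). The top view agrees: brass (242,217), steel (202,224), purple (295,250). Next I fit the ramp pose from the network points.

```bash
cat > h.py <<'E'
import numpy as np
from scipy.spatial.transform import Rotation as R
from station import arm
YAW,O=11.8,np.array([457.,16.,16.])
try: YAW,*o=np.load('ramp.npy'); O=np.array(o)
except OSError: pass
def Rr(y=None): return R.from_euler('ZY',[YAW if y is None else y,-7],degrees=True).as_matrix()
def need(x,y,z):
    s=arm.observe(); T=R.from_euler('xyz',s['orientation'],degrees=True); p=Rr()
    goal=R.from_matrix(np.column_stack([-p[:,0],p[:,1],-p[:,2]]))
    w=O+p@np.array([x,y,z])
    print('t',s['time_s'],'ramp-frame tcp',(p.T@(s['tool_pos']-O)).round(1),'F',(p.T@s['contact_force']).round(2),'open',round(s['opening'],1))
    print('goal world',w.round(1),'shift in tool',T.inv().apply(w-s['tool_pos']).round(1),'in goal axes',goal.inv().apply(w-s['tool_pos']).round(1),'turn',np.degrees((T.inv()*goal).as_rotvec()).round(2))
E
python3 - <<'E'
import numpy as np
from h import *
from scipy.optimize import least_squares
P=[([0,0,0],[456,17,13]),([190,47,25],[631,100,63]),([190,-47,25],[652,7,62]),([24,-47,25],[489,-26,42]),([24,47,25],[469,64,43]),
([0,0,0],[459,15,16]),([190,47,25],[633,100,63]),([190,-47,25],[651,6,67]),([24,-47,25],[485,-28,42])]
a=np.array([p[0] for p in P]);b=np.array([p[1] for p in P])
f=lambda q:(a@Rr(q[0]).T+[q[1],q[2],16]-b)
r=least_squares(lambda q:f(q).ravel(),[11.8,457,16]);print(r.x,f(r.x).round(1))
np.save('ramp.npy',[*r.x,16.])
import h,importlib;importlib.reload(h)
h.need(-45,-47,130)
h.need(-45,-47,25)
E
```

```text
[ 11.60884853 458.61412005  15.46171863] [[ 2.6 -1.5  3. ]
 [-0.1 -1.2  1. ]
 [-2.2 -0.2  2. ]
 [-0.6 -0.4  1.7]
 [ 0.5  1.7  0.7]
 [-0.4  0.5  0. ]
 [-2.1 -1.2  1. ]
 [-1.2  0.8 -3. ]
 [ 3.4  1.6  1.7]]
t 0.9 ramp-frame tcp [-73.2 563.9 237. ] F [-0.08  0.21  0.01] open 85.7
goal world [408.8 -42.8 139.5] shift in tool [-390.5 -471.7  102.7] in goal axes [ -28.2 -610.9  107. ] turn [ -2.18  -6.77 -35.73]
t 0.9 ramp-frame tcp [-73.2 563.9 237. ] F [-0.08  0.21  0.01] open 85.7
goal world [421.3 -40.2  35.3] shift in tool [-400.9 -464.2  206.9] in goal axes [ -28.2 -610.9  212. ] turn [ -2.18  -6.77 -35.73]
```

```bash
python3 -m inch '0 0 0 -0.42 -1.3 -6.87 30; 0 0 0 -0.42 -1.3 -6.87 30; 0 0 0 -0.42 -1.3 -6.87 30; 0 0 0 -0.42 -1.3 -6.87 30; 0 0 0 -0.42 -1.3 -6.87 30' && python3 -m inch '0 -38 0 -0.08 -0.25 -1.3 30; 0 -38 0 0 0 0 30; 0 -38 0 0 0 0 30; 0 -38 0 0 0 0 30; 0 -38 0 0 0 0 30' && python3 -m inch '0 -38 0 0 0 0 30; 0 -38 0 0 0 0 30; 0 -38 0 0 0 0 30; 0 -38 0 0 0 0 30; 0 -38 0 0 0 0 30' && python3 -m inch '0 -38 0 0 0 0 30; 0 -38 0 0 0 0 30; 0 -38 0 0 0 0 30; 0 -38 0 0 0 0 30; 0 0 0 0 0 0 30'; python3 -c "
import h;h.need(-45,-47,110)"
```

```text
time_s: 1.32
tool_pos: [245.6, 547.5, 242.2]
orientation: [179.9, 6.8, -169.4]
contact_force: [0.5, -1.1, -0.4]
opening: 30.3
grip_force: 0.0
time_s: 1.73
tool_pos: [282.6, 359.5, 242.1]
orientation: [180.0, 7.0, -168.4]
contact_force: [0.5, -1.2, 0.2]
opening: 29.6
grip_force: 0.0
time_s: 2.15
tool_pos: [320.5, 173.4, 242.5]
orientation: [180.0, 7.1, -168.4]
contact_force: [1.6, 0.1, -0.2]
opening: 30.0
grip_force: 0.0
time_s: 2.57
tool_pos: [351.6, 19.1, 242.1]
orientation: [-179.8, 7.0, -169.2]
contact_force: [-0.1, 0.4, -0.8]
opening: 29.6
grip_force: 0.0
t 2.5667 ramp-frame tcp [-75.7  25.1 237.1] F [-0.12  0.36 -0.78] open 29.6
goal world [411.2 -42.3 119.7] shift in tool [-31.7 -71.1 127.4] in goal axes [-30.7 -72.1 127.1] turn [-0.26 -0.02 -0.78]
```

```bash
python3 -m inch '-6 -18 26 -0.26 0 -0.78 30; -6 -18 26 0 0 0 30; -6 -18 26 0 0 0 30; -6 -18 26 0 0 0 30; -6 0 22 0 0 0 30' && python3 -m inch '0 0 0 0 0 0 30; 0 0 0 0 0 0 30'; python3 - <<'E'
import h,cv2,numpy as np
from h import arm
h.need(-45,-47,28)
im=arm.snapshot('wrist')[:,:,::-1].copy()
s=arm.observe();T=np.eye(4);T[:3,:3]=h.R.from_euler('xyz',s['orientation'],degrees=True).as_matrix();T[:3,3]=s['tool_pos']
c=arm.calibration('wrist');M=np.linalg.inv(T@c['mount'])
cv2.imwrite('pics/w1raw.png',im)
def pr(p):
    q=M[:3,:3]@(h.O+h.Rr()@np.array(p,float))+M[:3,3];u=c['intrinsics']@q;return tuple(int(v) for v in u[:2]/u[2])
for y in(-86,-8):
    cv2.line(im,pr([24,y,50]),pr([24,y,25]),(0,0,255),1)
cv2.line(im,pr([24,-86,50]),pr([24,-8,50]),(0,0,255),1)
for y in(-98,-90,-4,4): cv2.line(im,pr([0,y,12]),pr([216,y,12]),(0,255,0),1)
cv2.line(im,pr([216,-90,0]),pr([216,90,0]),(255,0,0),1)
cv2.line(im,pr([0,-94,0]),pr([0,94,0]),(255,0,0),1)
cv2.imwrite('pics/w1.png',im)
for l in ["ramp","seat_left","seat_right","brass_roller","steel_roller"]:
    print(l,[(np.round(h.Rr().T@(np.array(d["centre"])-h.O),1).tolist(),round(d["confidence"],2)) for d in arm.mark_of('wrist',l)][:3])
E
```

```text
time_s: 2.98
tool_pos: [410.5, -36.5, 118.7]
orientation: [179.9, 6.9, -167.8]
contact_force: [0.9, 0.5, 0.9]
opening: 30.1
grip_force: 0.0
time_s: 3.15
tool_pos: [409.5, -34.0, 119.8]
orientation: [179.7, 6.8, -167.7]
contact_force: [-0.7, 0.1, 0.3]
opening: 30.3
grip_force: 0.0
t 3.15 ramp-frame tcp [-45.  -38.6 110.1] F [-0.61  0.22  0.41] open 30.3
goal world [421.  -40.3  38.3] shift in tool [-0.2 -8.9 82. ] in goal axes [-0.  -8.4 82.1] turn [ 0.34 -0.18  0.71]
ramp [([-2.5, 0.1, -2.6], 0.58)]
seat_left []
seat_right [([18.4, -49.3, 23.5], 0.28)]
brass_roller [([-80.8, -160.4, 21.5], 0.7), ([20.2, -51.7, 26.3], 0.6)]
steel_roller [([20.5, 48.6, 26.2], 0.79)]
```

View pics/w1.png

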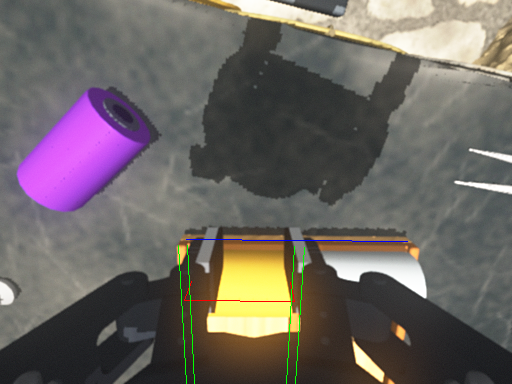

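The wrist view shows the overlay on the ramp's low edge (row 240) and curbs (columns 180–300) to within a few mm. The brass roller lies between the fingers' columns at (255,285) and the purple one is clear at (85,150). Now I descend behind the roller.

```bash
python3 -m inch '0 -9 0 0.34 -0.18 0.71 30; 0 0 25 0 0 0 30; 0 0 25 0 0 0 30; 0 0 20 0 0 0 30; 0 0 14 0 0 0 30' && python3 -m inch '0 0 0 0 0 0 30; 0 0 0 0 0 0 30'; python3 -c "
import h;h.need(-14,-47,26)"
```

```text
time_s: 3.87
tool_pos: [421.9, -41.8, 35.4]
orientation: [-179.9, 7.1, -168.4]
contact_force: [-0.3, 1.2, -0.7]
opening: 30.4
grip_force: 0.0
time_s: 4.03
tool_pos: [422.2, -41.7, 37.1]
orientation: [-179.9, 7.1, -168.4]
contact_force: [0.3, -0.2, -0.0]
opening: 30.1
grip_force: 0.0
t 4.0333 ramp-frame tcp [-44.3 -48.7  26.7] F [ 0.2  -0.26 -0.07] open 30.1
goal world [451.4 -34.   40.1] shift in tool [-30.3   1.7   0.7] in goal axes [-30.3   1.7   0.7] turn [-0.07  0.1  -0.04]
```

```bash
python3 -m inch '-6 1 0 0 0 0 30; -6 1 0 0 0 0 30; -6 0 0 0 0 0 30; -3 0 0 0 0 0 30; -2 0 0 0 0 0 30' && python3 -m inch '-2 0 0 0 0 0 30; -2 0 0 0 0 0 30; -2 0 0 0 0 0 30; -2 0 0 0 0 0 30; -2 0 0 0 0 0 30' && python3 -m inch '-2 0 0 0 0 0 30; -2 0 0 0 0 0 30; -2 0 0 0 0 0 30; -2 0 0 0 0 0 30; -2 0 0 0 0 0 30';  python3 -c "
import h;h.need(100,-47,26)"
```

```text
time_s: 4.45
tool_pos: [445.4, -34.7, 40.9]
orientation: [-179.9, 7.2, -168.4]
contact_force: [0.5, -1.0, -0.7]
opening: 29.8
grip_force: 0.0
time_s: 4.87
tool_pos: [454.1, -32.9, 41.2]
orientation: [-179.9, 7.1, -168.4]
contact_force: [-0.9, -0.8, 0.3]
opening: 30.2
grip_force: 0.5
time_s: 5.28
tool_pos: [464.0, -30.8, 42.6]
orientation: [-179.9, 7.2, -168.4]
contact_force: [-0.6, -0.2, 1.3]
opening: 29.9
grip_force: 0.5
t 5.2833 ramp-frame tcp [ -0.8 -46.4  26.9] F [-0.49 -0.11  1.37] open 29.9
goal world [562.2 -11.2  54. ] shift in tool [-100.8   -0.5    1.1] in goal axes [-100.8   -0.6    0.9] turn [-0.08  0.16 -0.01]
```

```bash
for i in 1; do python3 -m inch '-3 0 0.2 0 0 0 30; -3 0 0.2 0 0 0 30; -3 0 0.2 0 0 0 30; -3 0 0.2 0 0 0 30; -3 0 0 0 0 0 30' ; done; python3 -m inch '-3 0 0 0 0 0 30; -3 0 0 0 0 0 30; -3 0 0 0 0 0 30; -3 0 0 0 0 0 30; -3 0 0 0 0 0 30' && python3 -m inch '-3 0 0 0 0 0 30; -3 0 0 0 0 0 30; -3 0 0 0 0 0 30; -3 0 0 0 0 0 30; -3 0 0 0 0 0 30';  python3 -c "
import h;h.need(154,-47,26)
from h import *;import cv2
for c in ['scene','top','wrist']:
  im=arm.snapshot(c)[:,:,::-1]
  if c=='scene': a=cv2.resize(im[120:240,170:310],None,fx=4,fy=4); 
  if c=='wrist': cv2.imwrite('pics/w2.png',im)
  print(c,[(np.round(Rr().T@(np.array(d['centre'])-O),1).tolist(),round(d['confidence'],2)) for d in arm.mark_of(c,'brass_roller')][:3])
cv2.imwrite('pics/s2.png',a)
"
```

```text
time_s: 5.7
tool_pos: [478.8, -27.8, 43.6]
orientation: [-179.9, 7.2, -168.4]
contact_force: [-0.4, -0.2, 0.6]
opening: 30.0
grip_force: 0.5
time_s: 6.12
tool_pos: [493.4, -24.8, 45.5]
orientation: [-179.9, 7.2, -168.4]
contact_force: [-1.6, -0.6, 0.4]
opening: 30.1
grip_force: 0.5
time_s: 6.53
tool_pos: [508.0, -21.8, 47.4]
orientation: [-179.9, 7.2, -168.4]
contact_force: [-1.4, -0.3, 0.2]
opening: 30.0
grip_force: 0.5
t 6.5333 ramp-frame tcp [ 44.4 -46.4  26.2] F [-1.43 -0.    0.43] open 30.0
goal world [ 6.147e+02 -5.000e-01  6.060e+01] shift in tool [-109.6   -0.5    0.5] in goal axes [-109.6   -0.6    0.2] turn [-0.08  0.16 -0.01]
scene [([-77.6, -157.7, 20.6], 0.82), ([82.3, -46.4, 24.6], 0.54)]
top [([-77.5, -161.1, 17.7], 0.69)]
wrist [([79.0, -49.8, 24.3], 0.75)]
```

View pics/w2.png

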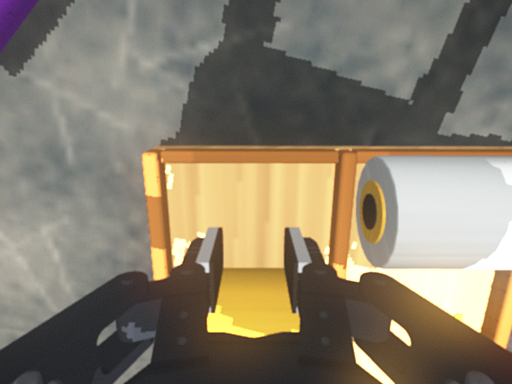

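View pics/s2.png

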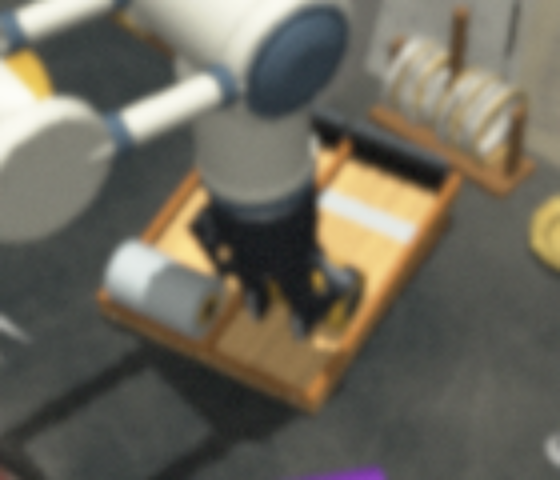

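The wrist view shows the brass roller squarely against both finger pads (front line at row 268, columns 215–295), and the steel roller undisturbed. The scene crop agrees. I push on.

```bash
python3 -m inch '-3 0 0 0 0 0 30; -3 0 0 0 0 0 30; -3 0 0 0 0 0 30; -3 0 0 0 0 0 30; -3 0 0 0 0 0 30'; python3 -m inch '-3 0 0 0 0 0 30; -3 0 0 0 0 0 30; -3 0 0 0 0 0 30; -3 0 0 0 0 0 30; -3 0 0 0 0 0 30' ; python3 -m inch '-3 0 0 0 0 0 30; -3 0 0 0 0 0 30; -3 0 0 0 0 0 30; -3 0 0 0 0 0 30; -3 0 0 0 0 0 30'; python3 -m inch '-3 0 0 0 0 0 30; -3 0 0 0 0 0 30; -3 0 0 0 0 0 30; -3 0 0 0 0 0 30; -3 0 0 0 0 0 30'; python3 -m inch '-3 0 0 0 0 0 30; -3 0 0 0 0 0 30; -2 0 0 0 0 0 30; -2 0 0 0 0 0 30; -2 0 0 0 0 0 30'; python3 -m inch '-2 0 0 0 0 0 30; -2 0 0 0 0 0 30; -2 0 0 0 0 0 30; -2 0 0 0 0 0 30; -2 0 0 0 0 0 30'; python3 -c "
import h;h.need(154,-47,26)"
```

```text
time_s: 7.25
tool_pos: [522.6, -18.8, 49.3]
orientation: [-179.9, 7.2, -168.4]
contact_force: [-1.0, -0.0, 0.4]
opening: 29.8
grip_force: 0.5
time_s: 7.67
tool_pos: [537.1, -15.8, 51.1]
orientation: [-179.9, 7.2, -168.4]
contact_force: [-0.5, -1.0, 0.7]
opening: 29.9
grip_force: 0.5
time_s: 8.08
tool_pos: [551.7, -12.8, 53.0]
orientation: [-179.9, 7.2, -168.4]
contact_force: [-0.9, -0.4, 0.5]
opening: 30.2
grip_force: 0.5
time_s: 8.5
tool_pos: [566.3, -9.9, 54.9]
orientation: [-179.9, 7.2, -168.4]
contact_force: [-0.2, 0.9, 0.5]
opening: 29.7
grip_force: 0.5
time_s: 8.92
tool_pos: [577.8, -7.5, 56.3]
orientation: [-179.9, 7.2, -168.4]
contact_force: [-1.8, -0.6, -0.2]
opening: 29.6
grip_force: 0.5
time_s: 9.33
tool_pos: [587.4, -5.5, 57.6]
orientation: [-179.9, 7.1, -168.4]
contact_force: [-3.7, -0.9, 0.1]
opening: 29.9
grip_force: 1.4
t 9.3333 ramp-frame tcp [126.1 -46.5  26.4] F [-3.78 -0.17  0.52] open 29.9
goal world [ 6.147e+02 -5.000e-01  6.060e+01] shift in tool [-27.9  -0.5   0.5] in goal axes [-27.9  -0.5   0.4] turn [-0.08  0.13 -0.01]
```

Climbing the lip (3.8 N). Slower now.

```bash
python3 -m inch '-1 0 0 0 0 0 30; -1 0 0 0 0 0 30; -1 0 0 0 0 0 30; -1 0 0 0 0 0 30; -1 0 0 0 0 0 30'; python3 -m inch '-1 0 0 0 0 0 30; -1 0 0 0 0 0 30; -1 0 0 0 0 0 30; -1 0 0 0 0 0 30; -1 0 0 0 0 0 30';python3 -m inch '-1 0 0 0 0 0 30; -1 0 0 0 0 0 30; -1 0 0 0 0 0 30; -1 0 0 0 0 0 30; -1 0 0 0 0 0 30'; python3 -m inch '-1 0 0 0 0 0 30; -1 0 0 0 0 0 30; -1 0 0 0 0 0 30; -1 0 0 0 0 0 30; -1 0 0 0 0 0 30'; python3 -c "
import h;h.need(154,-47,26)"
```

```text
time_s: 9.75
tool_pos: [592.2, -4.6, 58.2]
orientation: [-179.9, 7.1, -168.4]
contact_force: [-2.1, 0.3, 1.3]
opening: 30.0
grip_force: 1.3
time_s: 10.17
tool_pos: [597.3, -3.5, 58.9]
orientation: [-179.9, 7.2, -168.4]
contact_force: [-1.7, -1.2, 1.0]
opening: 29.7
grip_force: 0.9
time_s: 10.58
tool_pos: [602.2, -2.5, 59.6]
orientation: [-179.9, 7.2, -168.4]
contact_force: [-1.0, -0.8, -0.1]
opening: 29.7
grip_force: 0.5
time_s: 11.0
tool_pos: [607.1, -1.5, 60.1]
orientation: [-179.9, 7.2, -168.4]
contact_force: [-0.6, -0.6, 0.7]
opening: 30.2
grip_force: 0.0
t 11.0 ramp-frame tcp [146.3 -46.4  26.5] F [-0.64 -0.43  0.75] open 30.2
goal world [ 6.147e+02 -5.000e-01  6.060e+01] shift in tool [-7.7 -0.6  0.5] in goal axes [-7.7 -0.6  0.5] turn [-0.08  0.18 -0.01]
```

```bash
python3 -m inch '-1 0 0 0 0 0 30; -1 0 0 0 0 0 30; -1 0 0 0 0 0 30'; python3 -m inch '-1 0 0 0 0 0 30; -1 0 0 0 0 0 30'; python3 -c "
import h;h.need(154,-47,26)
from h import *
for c in ['scene','top','wrist']:
  im=arm.snapshot(c)
  print(c,[(np.round(Rr().T@(np.array(d['centre'])-O),1).tolist(),round(d['confidence'],2)) for d in arm.mark_of(c,'brass_roller')][:3])
"
```

```text
time_s: 11.25
tool_pos: [609.9, -0.9, 60.5]
orientation: [-179.9, 7.2, -168.4]
contact_force: [-0.3, -0.2, -0.1]
opening: 30.3
grip_force: 0.0
time_s: 11.42
tool_pos: [611.8, -0.5, 60.7]
orientation: [-179.9, 7.2, -168.4]
contact_force: [0.6, 0.5, 0.2]
opening: 29.9
grip_force: 0.0
t 11.4167 ramp-frame tcp [151.2 -46.5  26.5] F [0.72 0.37 0.1 ] open 29.9
goal world [ 6.147e+02 -5.000e-01  6.060e+01] shift in tool [-2.8 -0.5  0.5] in goal axes [-2.8 -0.5  0.5] turn [-0.08  0.16 -0.01]
scene [([-78.3, -158.0, 19.9], 0.97), ([189.7, -46.4, 25.2], 0.39)]
top [([-51.2, 189.9, -14.3], 0.58), ([-77.3, -163.1, 18.9], 0.57)]
wrist []
```

```bash
for k in 1; do python3 -m inch '-1 0 0 0 0 0 30; -1 0 0 0 0 0 30'; python3 -m inch '-1 0 0 0 0 0 30'; python3 -m inch '-1 0 0 0 0 0 30'; done
```

```text
time_s: 11.88
tool_pos: [613.6, -0.2, 61.0]
orientation: [-179.9, 7.1, -168.4]
contact_force: [-1.0, -1.2, 0.3]
opening: 29.5
grip_force: 0.5
time_s: 11.97
tool_pos: [614.6, 0.0, 61.1]
orientation: [-179.9, 7.1, -168.4]
contact_force: [-2.5, 0.4, -0.2]
opening: 30.0
grip_force: 0.5
time_s: 12.05
tool_pos: [615.0, 0.1, 61.0]
orientation: [-179.9, 7.0, -168.4]
contact_force: [-7.3, -0.5, 1.7]
opening: 29.9
grip_force: 3.2
```

The force has risen to 7 N, so the roller is at the stop. I back off slowly, then lift clear and check.

```bash
python3 -m inch '1 0 0 0 0 0 30; 1 0 0 0 0 0 30; 1 0 0 0 0 0 30; 2 0 0 0 0 0 30; 3 0 0 0 0 0 30'; python3 -m inch '6 0 0 0 0 0 30; 8 0 0 0 0 0 30; 8 0 0 0 0 0 30; 10 0 0 0 0 0 30; 10 0 0 0 0 0 30';  python3 -m inch '15 0 -10 0 0 0 30; 20 0 -20 0 0 0 30; 20 0 -25 0 0 0 30; 20 0 -25 0 0 0 30; 20 0 -25 0 0 0 30'; python3 -m inch '20 30 -20 0 0 0 30; 0 35 0 0 0 0 30; 0 35 0 0 0 0 30; 0 35 0 0 0 0 30; 0 35 0 0 0 0 30'; python3 -m inch '0 30 0 0 0 0 30; 0 0 0 0 0 0 30; 0 0 0 0 0 0 30; 0 0 0 0 0 0 30'; python3 -c "
import h;from h import *;import cv2
for c in ['scene','top']:
  im=arm.snapshot(c)[:,:,::-1]
  cv2.imwrite('pics/'+c+'3.png',cv2.resize(im[110:230,160:320] if c=='scene' else im[120:250,150:310],None,fx=4,fy=4))
  for l in ['brass_roller','steel_roller']:
    print(c,l,[(np.round(Rr().T@(np.array(d['centre'])-O),1).tolist(),round(d['confidence'],2)) for d in arm.mark_of(c,l)][:3])
"
```

```text
time_s: 12.47
tool_pos: [607.9, -1.3, 60.3]
orientation: [-179.9, 7.2, -168.4]
contact_force: [0.3, -0.1, 0.3]
opening: 29.9
grip_force: 0.0
time_s: 12.88
tool_pos: [565.9, -9.9, 54.8]
orientation: [-179.9, 7.1, -168.4]
contact_force: [0.9, 0.1, -0.4]
opening: 30.3
grip_force: 0.0
time_s: 13.3
tool_pos: [459.9, -31.3, 147.7]
orientation: [-179.9, 7.1, -168.4]
contact_force: [1.3, 0.1, 0.3]
opening: 29.7
grip_force: 0.0
time_s: 13.72
tool_pos: [404.7, 131.9, 164.7]
orientation: [-179.9, 7.3, -168.5]
contact_force: [0.3, 0.1, 0.1]
opening: 30.2
grip_force: 0.0
time_s: 14.05
tool_pos: [399.5, 159.8, 164.2]
orientation: [-179.9, 7.2, -168.4]
contact_force: [-0.8, -0.6, 0.3]
opening: 29.8
grip_force: 0.0
scene brass_roller [([-76.9, -156.7, 20.7], 0.56), ([-54.7, 192.1, -12.9], 0.51)]
scene steel_roller [([23.3, 45.4, 27.9], 0.87)]
top brass_roller [([-75.1, -159.4, 20.8], 0.93), ([189.3, -48.2, 22.0], 0.72)]
top steel_roller [([23.3, 41.6, 23.2], 0.65)]
```

View pics/top3.png

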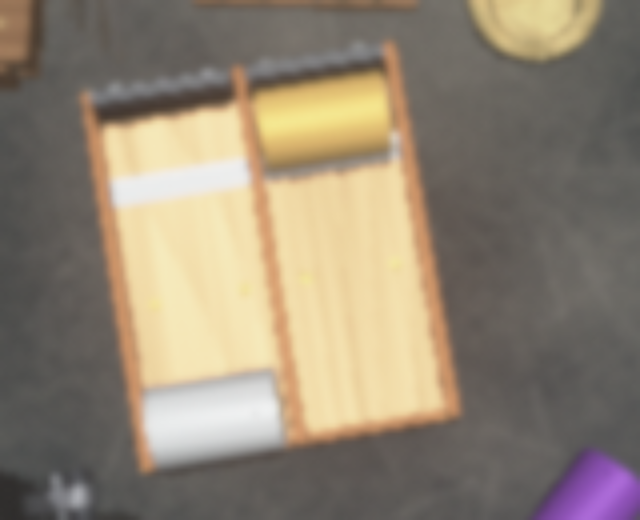

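View pics/scene3.png

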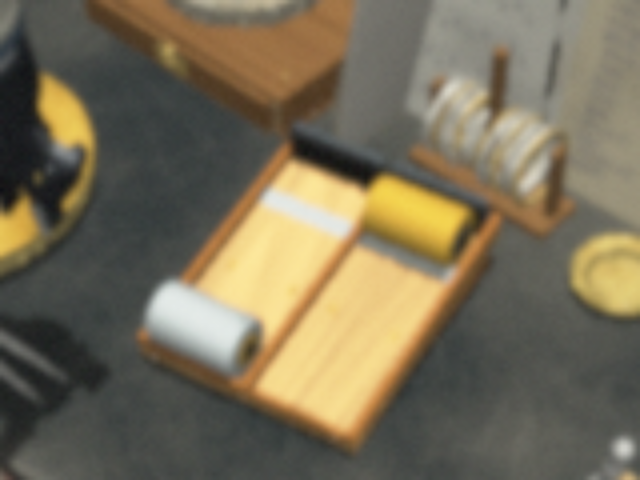

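Both pictures show the brass roller square in the right-lane seat between lip and stop (top crop (322,120), scene crop (418,218)). The steel roller is still on its foot bar and the gripper is clear in the air.

```bash
python3 -c "
from station import arm;print(arm.hand_in())"
```

```text
the job is handed in; nothing more can be done
None
```

I pushed the brass roller up the right lane and over the lip into the seat against the stop, where it stayed when I let go; the steel roller showed no movement, and I handed the job in at about 14 s, with no verdict returned.

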